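# Shim the rocking dial comparator

### The arm

A 6-joint arm with a two-finger parallel gripper is mounted at the origin on the work surface. World frame = base frame: x ahead of the robot, y to its left, z up, the work surface at z = 0. Lengths are in m, angles in rad, forces in N, time in s.
With the tool pointing down it reaches from about 0.35 to 0.975 m from the base axis. Payload 4.9 kg.
Tool frame: the origin (TCP) lies midway between the tips of the shut fingers; the grasp point (between the pads) lies 19 mm behind it; z points along the fingers, y is the line along which they close (so a half turn about z gives the same grasp; the last joint's range is limited). The gripper opens to 85 mm and grips with 20 to 120 N. Pads are 22 mm wide; open, the fingers measure 114 mm over their backs; the gripper's body (76 mm by 85 mm) begins 54 mm behind the grasp point. The pads swing forward as they close: fully open they stand 13 mm farther back than shut.
Start: joints at [0.983, 0.053, 1.613, -0, 1.476, -0.119], TCP at [0.282, 0.558, 0.231] pointing down, gripper open.
Joint ranges: [-3.01, 3.01], [-1.01, 2.22], [0.06, 2.58], [-1.02, 4.17], [0.09, 2.62], [-3.14, 3.14]. Speed limits (rad/s): [2.57, 2.57, 3.14, 3.14, 3.14, 3.14].

### API

Orientations are given as a rotation vector (axis times angle).
In Python, from station import ctrl gives the robot as it stands.
- The arm moves only by the shell command python3 -m handwheel 'ROWS' [FORCE]. ROWS is JSON, a list of rows, each an object with "gripper": the gripper command: -1 is fully open, 1 is shut, values between are in proportion; "offset": the shift along the tool's x, y, z in mm, a list of three; "rotation": the turn, a rotation vector about the tool's x, y, z in rad, a list of three. A call has exactly 8 rows; each row is the pose to reach, as a shift and turn from the pose commanded when the call began, along the tool's axes at that moment; what a row does not reach only later rows make up. A row lasts 1/8 s, in which the tool goes at most 62.5 mm and 10.7 degrees, less where a joint would pass 70% of its speed; a pose out of reach is approached as far as the arm can. A call with a gripper value outside its range is refused whole. The fingers move at their own pace and stop on an object; FORCE is the grip in N (left out, the last holds). Time passes only in rows, so rows that repeat a pose let the fingers close, or fill a call up. It gives the time, the measured TCP pose, the force, the opening and the grip force at its end, in the units of the state.
- ctrl.get_obs(): the state, without advancing time (a new reading comes with each control period).
- ctrl.get_image(name): name is "scene" or "top" or "wrist"; returns a dict with "image" (400x640x3 uint8, red, green, blue), "fovy" (degrees; the focal length in pixels is half the picture's height over the tangent of half this angle, whatever the lens; pixels are square), "cx", "cy" (the principal point, pixels), "k1" (the pictures are not rectified: a ray, as slopes to the right and down, at radius r is drawn at 1 + k1 r^2 times it, then the intrinsics apply), "xyz" and "attitude" of the camera in the world. Camera axes: x right, y up, looking along -z (the intrinsics and any distortion apply to the point x, -y, -z); pixel columns grow to the right and rows downward; lengths in m; the calibration is good to about 2 mm. A picture is of the moment at which its call begins. There is no depth.
- ctrl.finish_job(): hands the job in; it is judged then, once.
The state is a dict: "t": time; "q": joint angles; "dq": joint speeds; "effort": joint torques, N m; "tool_pos": TCP position; "tool_rot": TCP orientation; "contact_force": force on the tool from outside, world axes, zero at the start; "wrist_torque": the same for the moment, N m; "opening": finger opening in m; "grip_force": force on a finger pad.
Only numpy, scipy, OpenCV 4.12 (cv2) and the standard library are available. Lean on these libraries where they do the work, as an engineer would, in place of code of your own. Each camera call takes 0.05 s, during which the arm holds its last target. There are 200 camera calls.

### The job

The dial comparator rocks on the bench because the foot under its front right ear (nearest the robot, on the robot's right) has lost its rubber pad: without picking anything up, push the loose hardwood wedge along the bench, thin end first, under that bare foot until it is snug and carries some load, but stop before it jacks the comparator out of level or shoves it out of place. Then press down firmly with the fingertips on top of that ear to prove that the rocking has stopped, and come away, leaving the wedge snug under the foot. Do not disturb the flat packing block, the bearing, the bolt or the screwdriver.

Things in the scene. Friction and masses are not known exactly. Their poses are not given: they have to be found in the camera images.
- comparator: dial comparator, loose, 4.0 to 5.2 kg: grey cast base 200 x 150 mm, top 56 mm up, four side ears (50 mm along x, out to y = +-132 mm, 24 to 44 mm up), a foot under each at x +-75, y +-100 mm, three on 32 mm domed rubber pads. Origin: middle of footprint at bench level; +x from dial to column (away from robot), +y left. Level at first. Pushing the wedge takes 15 N or more to jack it up or shift it
- dial (a point): middle of the 58 mm dial (axis along comparator x), 246 mm above the bench on the middle line, carried by an arm from the 26 mm column that stands 76 mm behind it and reaches 290 mm up; under it the anvil, 68 mm across, top 74 mm up. Obstacles
- bare_foot (a point): lowest point of the bare foot, a 22 mm domed steel stud end without a pad; it hangs 10 mm above the bench while the comparator is level; at x -75, y -100 mm of the comparator. Unshimmed, 4 to 6 N down on its ear tips the comparator until this foot meets the bench
- ear_top (a point): centre of the flat top (50 x 57 mm) of the ear above the bare foot, 44 mm above the bench: the place to press; a firm press is about 10 N
- wedge: loose hardwood wedge, about 50 g, 120 mm long, 40 wide, flat sole, 3 mm high at the thin end rising evenly to 23 mm at the square thick end. Origin: middle of sole; +x along its length to the thin end. Slides at under 1 N; meets the foot when the foot is about 19 mm ahead (+x) of the origin; then stays by friction when let go. Starts thin end roughly towards the foot, 3 to 13 cm short, off line and askew
- wedge_back (a point): middle of the wedge's upright back face (40 mm wide, 23 mm high) at its thick end, 60 mm behind the origin, 11.5 mm above the bench: where to push
- packing_block: bystander: flat hardwood packing block 120 x 40 x 23 mm, same wood as the wedge but of even height; origin at the middle of its underside, +x along its length
- bearing: bystander: steel bearing ring, 52 mm outside, 25 mm bore, 15 mm high, lying flat; origin at the middle of its underside
- bolt: bystander: dark hexagon bolt standing on its head, 24 mm head 10 mm high, 16 mm shank up to 55 mm; origin at the middle of its underside
- screwdriver: bystander: screwdriver lying on the bench, about 200 mm long, along its x axis
Not all that is in view belongs to the job. What is shaped like the wedge but green or red is not meant.

How it is judged:
On the way, in this order (a step that is already met when the one before it is completed fails the run):
1. the wedge is snug under the bare foot: the foot is over the wedge's width and loads it, the comparator still level (contact force between wedge and comparator above 1 N and x of bare_foot in the frame of wedge between 0.003 and 0.032 m and y of bare_foot in the frame of wedge between -0.016 and 0.016 m and angle between comparator's own z axis and vertical below 0.012 rad), for 0.2 s.
2. the ear above the foot is pressed down with 5 N or more, within 35 mm of its centre, and the comparator does not rock (contact force between the fingers and comparator above 5 N and horizontal distance between the grasp point and ear_top below 0.035 m and contact force between wedge and comparator above 1 N and angle between comparator's own z axis and vertical below 0.012 rad), for 0.2 s.
At the end, for the whole second after the job is handed in: The wedge lies thin end first under the bare foot, the foot over its width (within 16 mm of its middle line) and pressing on it with more than 1 N, the comparator level within 0.012 rad, both at rest; the ear has been pressed with at least 5 N without rocking (all of step 1 and linear speed of each of comparator, wedge below 0.01 m/s); the robot touches nothing.
It fails at once if the wedge is lifted off the bench or tipped (height (world z) of wedge above 0.007 m or angle between wedge's own z axis and vertical above 0.15 rad).
It fails at once if the comparator is lifted or tipped beyond its rocking (height (world z) of comparator above 0.012 m or angle between comparator's own z axis and vertical above 0.13 rad).
It fails at once if the comparator is shoved more than 10 mm out of place (distance of comparator from where it was at the start of the episode above 0.01 m or distance of bare_foot from where it was at the start of the episode above 0.015 m).
It fails at once if a bystander is moved more than 20 mm (distance of any of packing_block, bearing, bolt, screwdriver from where it was at the start of the episode above 0.02 m).
It also fails if it takes over 72 s, if anything falls off the work surface, if the arm or the gripper's body presses on something with over 40 N, if the wrist force passes 120 N, or if a joint passes its speed limit or range.

## Working session

There is one attempt and no reset: what is moved stays moved. The work goes in short steps, Python scripts to look and compute and a shell command to move; the robot and the scene stay as the last step left them, time stands still between calls to the robot, and variables do not carry over. Pictures are saved under pics/ and viewed, at most 10 in all, crops included, and the job is handed in when it is done.

```bash
mkdir -p pics; ls; cat > h.py <<'E'
import numpy as np,cv2
from scipy.spatial.transform import Rotation as R
from station import ctrl
def rot(a):
    a=np.array(a,float)
    return a if a.shape==(3,3) else (R.from_rotvec(a).as_matrix() if a.size==3 else R.from_quat(a).as_matrix())
def K(c):
    f=200/np.tan(np.radians(c['fovy'])/2); return f
def ray(c,u,v):
    f=K(c); d=np.array([(u-c['cx'])/f,(v-c['cy'])/f]); s=d.copy()
    for _ in range(30): s=d/(1+c['k1']*(s@s))
    return rot(c['attitude'])@np.array([s[0],-s[1],-1])
def onz(c,u,v,z):
    d=ray(c,u,v); p=np.array(c['xyz']); return p+d*(z-p[2])/d[2]
def proj(c,P):
    q=rot(c['attitude']).T@(np.array(P)-c['xyz']); s=np.array([q[0],-q[1]])/-q[2]
    s=s*(1+c['k1']*(s@s)); return s*K(c)+[c['cx'],c['cy']]
E
python3 - <<'E'
from h import *
import pickle
for n in("scene","top"):
    c=ctrl.get_image(n); pickle.dump(c,open(n+'.pkl','wb'))
    cv2.imwrite(f'pics/{n}0.png',c['image'][...,::-1])
    print(n,c['fovy'],c['cx'],c['cy'],c['k1'],c['xyz'],np.array(c['attitude']))
o=ctrl.get_obs();print(o)
E
```

```text
pics
scene 51.63802387068813 324.7882248876836 195.72802450468285 0.027538651834604647 [ 0.88345935 -0.61726113  0.8959132 ] [0.73036738 0.23188581 0.5466965 ]
top 44.708998117851074 325.9045191923867 196.82109912271952 -0.15322078378848797 [ 0.32859224 -0.02998311  1.58520233] [ 0.08222856 -0.10489411 -1.59082362]
{'t': 0.1, 'q': array([ 9.82994830e-01,  5.32799012e-02,  1.61417216e+00, -1.74220318e-05,
        1.47601942e+00, -1.19007807e-01]), 'dq': array([ 0.00010439, -0.00048841, -0.00454128,  0.00073965, -0.00135161,
       -0.0002912 ]), 'effort': array([ 6.44641887e-05, -3.94903708e+01, -3.71362925e+01, -1.29675736e-04,
        3.90005283e-03, -2.22683951e-05]), 'tool_pos': array([0.28206821, 0.55708431, 0.23018351]), 'tool_rot': array([-7.29504820e-01, -3.05506733e+00,  2.77772129e-03]), 'contact_force': array([ 1.00010804,  0.34957166, -0.43987403]), 'wrist_torque': array([ 0.02880934, -0.04824265,  0.05803711]), 'grip_force': 0.0, 'opening': 0.08574563690157204}
```

View pics/scene0.png

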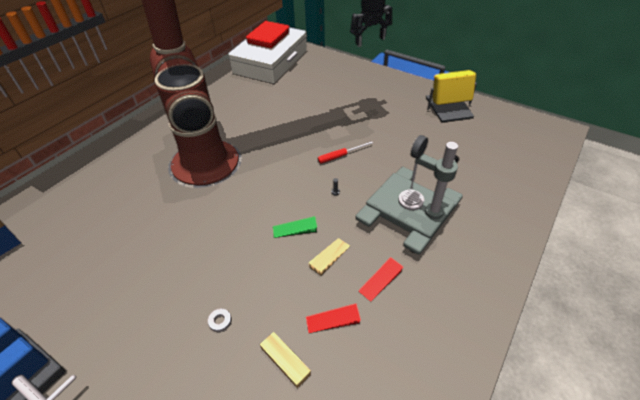

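View pics/top0.png

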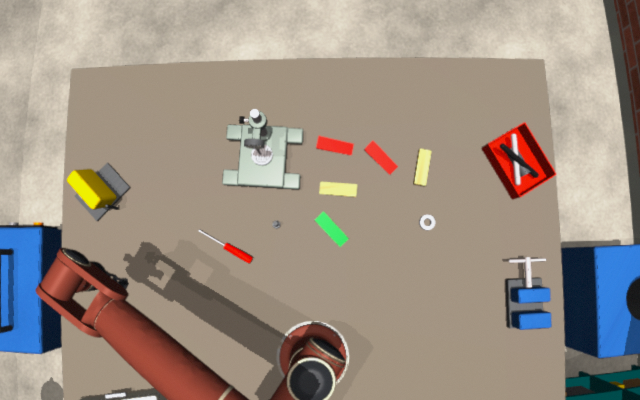

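Top view: comparator at (262,157), front right ear at (288,181). The wedge-like things are wood pieces at (338,189) and (422,167), red at (335,146) and (381,158), and green at (332,229). Only the two wood-coloured ones can be wedge or packing block. The one at (338,189), near the foot and end-on to it, is my choice for the wedge. I'll check it in a close crop and measure.

```bash
python3 - <<'E'
from h import *
import pickle
s=pickle.load(open('scene.pkl','rb'));t=pickle.load(open('top.pkl','rb'))
a=cv2.resize(s['image'][180:280,270:420],None,fx=5,fy=5,interpolation=cv2.INTER_CUBIC)[:300]
a=cv2.resize(s['image'][235:275,300:360],None,fx=6.5,fy=6.5,interpolation=cv2.INTER_CUBIC)
b=cv2.resize(s['image'][325:390,250:320],None,fx=4,fy=4,interpolation=cv2.INTER_CUBIC)
d=cv2.resize(t['image'][110:210,210:360],None,fx=4.5,fy=4.5,interpolation=cv2.INTER_CUBIC)
W=np.zeros((450+270,800,3),np.uint8)
W[:a.shape[0],:a.shape[1]]=a; W[:b.shape[0],400:400+b.shape[1]]=b; W=W[:270]
d=cv2.resize(d,(480,320)); Z=np.zeros((590,800,3),np.uint8);Z[:270]=W;Z[270:590,:480]=d
cv2.imwrite('pics/crop.png',Z[...,::-1])
for n,c in(('s',s),('t',t)):
    hsv=cv2.cvtColor(c['image'],cv2.COLOR_RGB2HSV)
    m=cv2.inRange(hsv,(20,70,120),(32,150,255))
    for k in cv2.findContours(m,0,2)[0]:
        if cv2.contourArea(k)>100:
            r=cv2.minAreaRect(k); q=cv2.boxPoints(r)
            print(n,cv2.contourArea(k),r[0],[onz(c,*p,.01)[:2].round(3).tolist() for p in q],'\n',cv2.approxPolyDP(k,2,True)[:,0].tolist())
E
```

```text
s 1046.0 (284.6885070800781, 357.78753662109375) [[0.538, -0.379], [0.547, -0.336], [0.668, -0.364], [0.658, -0.403]] 
 [[273, 332], [260, 345], [297, 384], [310, 370]]
s 541.5 (328.88232421875, 254.3684539794922) [[0.508, -0.145], [0.528, -0.024], [0.571, -0.042], [0.549, -0.16]] 
 [[349, 245], [338, 238], [309, 264], [322, 271]]
t 461.0 (337.8138122558594, 188.73448181152344) [[0.526, -0.03], [0.571, -0.035], [0.558, -0.159], [0.513, -0.154]] 
 [[320, 182], [319, 193], [356, 196], [356, 184]]
t 438.5 (422.06353759765625, 166.9310760498047) [[0.552, -0.341], [0.676, -0.367], [0.668, -0.411], [0.544, -0.385]] 
 [[420, 148], [414, 183], [423, 186], [426, 184], [431, 151]]
```

View pics/crop.png

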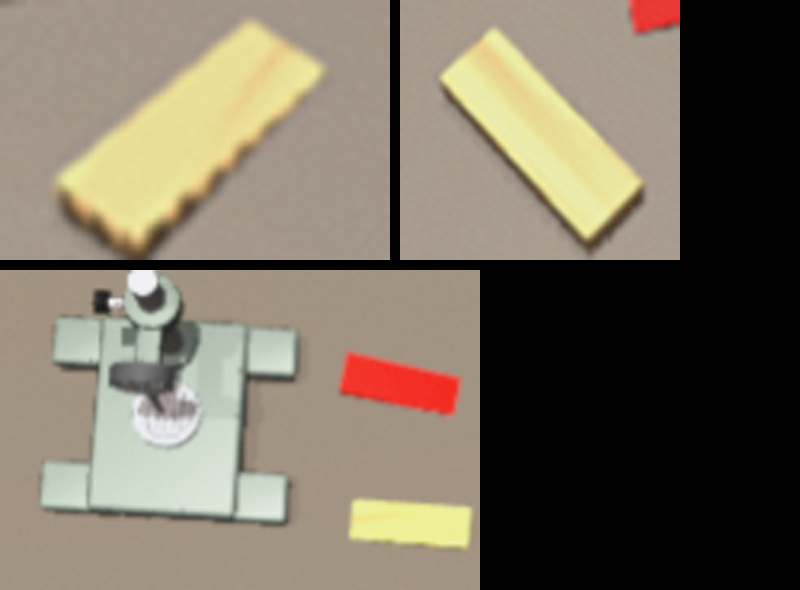

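The crop shows that the wood piece at scene (329,256) has a side that tapers up-right to a thin end, so it is the wedge. The one at (285,358) has even height and is the packing block. Next I'll get the comparator pose and work out the approach numbers.

```bash
cat >> h.py <<'E'
def rel(pos,yaw,pitch=0):
    """offset(mm), rotvec from current pose to TCP pos, tool down with tool x at world yaw"""
    o=ctrl.get_obs(); A=R.from_rotvec(o['tool_rot']); 
    x=np.array([np.cos(yaw),np.sin(yaw),0]);z=np.array([0,0,-1.]);y=np.cross(z,x)
    B=R.from_matrix(np.c_[x,y,z])
    print('t',o['t'],'pos',o['tool_pos'].round(4),'yaw',np.degrees(np.arctan2(*A.as_matrix()[[1,0],0])).round(2),'F',o['contact_force'].round(1))
    print('offset',(A.inv().apply(np.array(pos)-o['tool_pos'])*1000).round(1).tolist(),'rot',(A.inv()*B).as_rotvec().round(3).tolist())
E
python3 - <<'E'
from h import *
import pickle
s=pickle.load(open('scene.pkl','rb'));t=pickle.load(open('top.pkl','rb'))
f=lambda x,y:(210+x/3.2,110+(y-270)/3.2)
for p in [(237,473),(288,478),(286,522),(234,516),(45,460),(40,507),(57,316),(53,363),(297,330),(296,376)]:
    print(p,onz(t,*f(*p),.044)[:2].round(3))
print(onz(t,276,224,.03),onz(t,428,222,.01))
for y in (80,-100): rel([.53,-.2,.3],np.radians(y))
E
```

```text
(237, 473) [0.591 0.078]
(288, 478) [0.585 0.027]
(286, 522) [0.54 0.03]
(234, 516) [0.547 0.082]
(45, 460) [0.608 0.272]
(40, 507) [0.561 0.277]
(57, 316) [0.758 0.261]
(53, 363) [0.709 0.265]
(297, 330) [0.737 0.016]
(296, 376) [0.689 0.018]
[0.42972906 0.10725519 0.03      ] [ 0.42617425 -0.38722982  0.01      ]
t 0.1 pos [0.2821 0.5571 0.2302] yaw 153.14 F [ 1.   0.3 -0.4]
offset [-563.2, -563.5, -68.9] rot [-0.002, 0.001, 1.277]
t 0.1 pos [0.2821 0.5571 0.2302] yaw 153.14 F [ 1.   0.3 -0.4]
offset [-563.2, -563.5, -68.9] rot [-0.001, -0.002, -1.865]
```

```bash
python3 -m handwheel '[{"gripper":0.7,"offset":[0,0,-70],"rotation":[0,0,0]},{"gripper":0.7,"offset":[-40,-40,-70],"rotation":[0,0,0.15]},{"gripper":0.7,"offset":[-80,-80,-70],"rotation":[0,0,0.3]},{"gripper":0.7,"offset":[-120,-120,-70],"rotation":[0,0,0.4]},{"gripper":0.7,"offset":[-160,-160,-70],"rotation":[0,0,0.5]},{"gripper":0.7,"offset":[-200,-200,-70],"rotation":[0,0,0.6]},{"gripper":0.7,"offset":[-240,-240,-70],"rotation":[0,0,0.64]},{"gripper":0.7,"offset":[-280,-280,-70],"rotation":[0,0,0.64]}]'; python3 - <<'E'
from h import *
rel([.53,-.2,.3],np.radians(80))
E
```

```text
t: 1.1
tool_pos: [0.4056, 0.1795, 0.3009]
tool_rot: [-1.654, -2.671, 0.0]
contact_force: [0.7, 0.4, -0.2]
opening: 0.0126
grip_force: 0.0
t 1.1 pos [0.4056 0.1795 0.3009] yaw 116.48 F [ 0.7  0.4 -0.2]
offset [-395.2, -57.9, 0.9] rot [-0.0, 0.0, 0.637]
```

```bash
python3 -m handwheel '[{"gripper":0.7,"offset":[-55,-8,0],"rotation":[0,0,0.12]},{"gripper":0.7,"offset":[-110,-16,0],"rotation":[0,0,0.24]},{"gripper":0.7,"offset":[-165,-24,0],"rotation":[0,0,0.36]},{"gripper":0.7,"offset":[-220,-32,0],"rotation":[0,0,0.48]},{"gripper":0.7,"offset":[-275,-40,0],"rotation":[0,0,0.6]},{"gripper":0.7,"offset":[-330,-48,0],"rotation":[0,0,0.637]},{"gripper":0.7,"offset":[-385,-56,0],"rotation":[0,0,0.637]},{"gripper":0.7,"offset":[-395,-58,0],"rotation":[0,0,0.637]}]'; python3 - <<'E'
from h import *
import pickle
rel([.53,-.2,.1],np.radians(80))
c=ctrl.get_image('wrist');pickle.dump(c,open('w1.pkl','wb'));cv2.imwrite('pics/w1.png',c['image'][...,::-1]);print(c['fovy'],c['k1'],c['xyz'],rot(c['attitude']).round(2))
E
```

```text
t: 2.1
tool_pos: [0.5297, -0.2008, 0.3]
tool_rot: [-2.409, -2.013, 0.002]
contact_force: [0.7, 0.3, 0.8]
opening: 0.0126
grip_force: 0.0
t 2.1 pos [ 0.5297 -0.2008  0.3   ] yaw 79.77 F [0.7 0.3 0.8]
offset [0.8, 0.6, 200.0] rot [-0.002, -0.0, -0.004]
60.220697820697765 0.004882198166220073 [ 0.54493923 -0.1180545   0.4428568 ] [[ 0.98  0.17  0.06]
 [-0.18  0.93  0.32]
 [-0.   -0.32  0.95]]
```

View pics/w1.png

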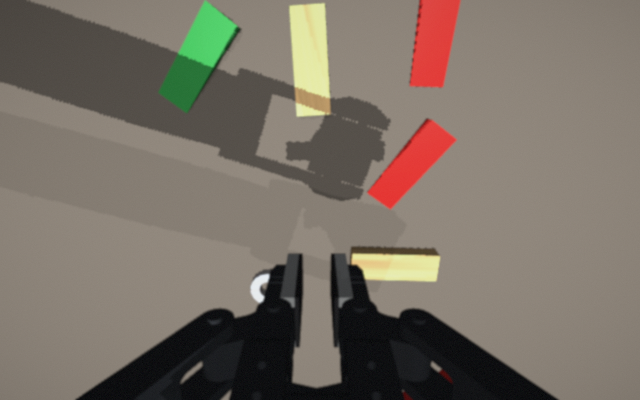

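The wrist picture shows the wedge with thick end corners at about (297,116) and (330,113), and thin end corners at about (290,5) and (325,3). The tool is behind it and roughly aligned.

```bash
python3 - <<'E'
from h import *
import pickle
c=pickle.load(open('w1.pkl','rb'))
for p,z in [((297,116.5),.023),((330,113.5),.023),((290,5),.003),((325,3.5),.003)]: print(p,onz(c,*p,z)[:2].round(4))
t=pickle.load(open('top.pkl','rb'))
for p,z in [((319,182),.003),((319,193.5),.003),((356.5,196),.023),((356.5,184),.023)]: print(p,onz(t,*p,z)[:2].round(4))
E
```

```text
(297, 116.5) [ 0.5147 -0.1513]
(330, 113.5) [ 0.5538 -0.1548]
(290, 5) [ 0.5293 -0.0313]
(325, 3.5) [ 0.5684 -0.0368]
(319, 182) [ 0.5667 -0.0334]
(319, 193.5) [ 0.5286 -0.0326]
(356.5, 196) [ 0.5153 -0.1538]
(356.5, 184) [ 0.5546 -0.155 ]
```

```bash
python3 -m handwheel '[{"gripper":0.48,"offset":[50,0,0],"rotation":[0,0,0]},{"gripper":0.48,"offset":[100,0,0],"rotation":[0,0,0]},{"gripper":0.48,"offset":[150,0,0],"rotation":[0,0,0]},{"gripper":0.48,"offset":[150,0,0],"rotation":[0,0,0]},{"gripper":0.48,"offset":[150,0,0],"rotation":[0,0,0]},{"gripper":0.48,"offset":[150,0,0],"rotation":[0,0,0]},{"gripper":0.48,"offset":[150,0,0],"rotation":[0,0,0]},{"gripper":0.48,"offset":[150,0,0],"rotation":[0,0,0]}]'; python3 - <<'E'
from h import *
import pickle
c=ctrl.get_image('wrist');pickle.dump(c,open('w2.pkl','wb'));cv2.imwrite('pics/w2.png',c['image'][...,::-1]);print(c['xyz'])
E
```

```text
t: 3.15
tool_pos: [0.5558, -0.0512, 0.3013]
tool_rot: [-2.408, -2.017, 0.0]
contact_force: [-0.3, 0.1, -0.8]
opening: 0.0223
grip_force: 0.0
[0.57059207 0.03175121 0.44410812]
```

View pics/w2.png

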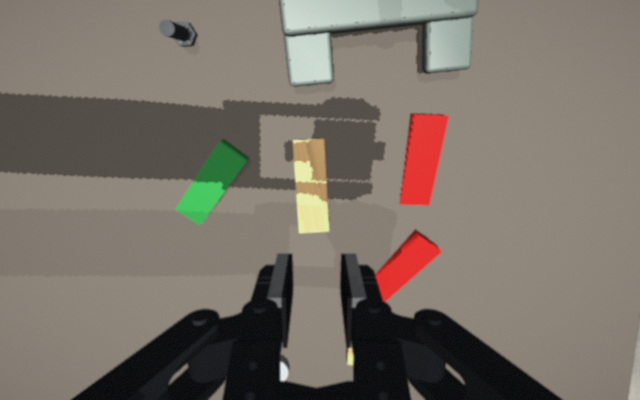

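The wrist view shows the front right ear's outer corners at (291,84) and (333,81), the other right ear's at (425,72) and (470,68), and the bolt at (185,33), well clear.

```bash
python3 - <<'E'
from h import *
import pickle
c=pickle.load(open('w2.pkl','rb'))
for p in [(290.5,84.5),(332.5,81.5),(286,36),(330.5,33),(427,72),(470.5,68.5),(475,14)]: print(p,onz(c,*p,.044)[:2].round(4))
b=cv2.resize(c['image'][0:100,270:490],None,fx=3.6,fy=3.6,interpolation=cv2.INTER_CUBIC);cv2.imwrite('pics/w2c.png',b[...,::-1])
for p in[(294.5,140),(325,139.5)]:print('thin',onz(c,*p,.003)[:2].round(4))
for p in[(299,234),(328.5,231.5)]:print('thick',onz(c,*p,.023)[:2].round(4))
E
```

```text
(290.5, 84.5) [0.5422 0.0346]
(332.5, 81.5) [0.5881 0.0297]
(286, 36) [0.5471 0.0828]
(330.5, 33) [0.5937 0.0775]
(427, 72) [0.6907 0.0213]
(470.5, 68.5) [0.7372 0.0166]
(475, 14) [0.7434 0.0689]
thin [ 0.531  -0.0316]
thin [ 0.5694 -0.0378]
thick [ 0.5144 -0.1525]
thick [ 0.5538 -0.1558]
```

View pics/w2c.png

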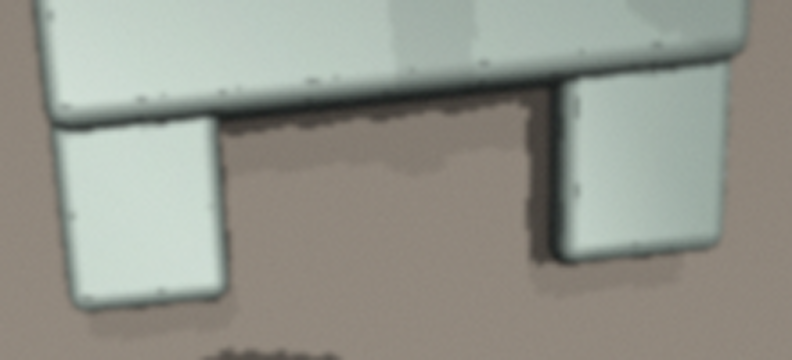

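```bash
python3 - <<'E'
from h import *
rel([.5287,-.1876,.3],np.radians(81))
E
python3 -m handwheel '[{"gripper":0.48,"offset":[-45,0,0],"rotation":[0,0,-0.02]},{"gripper":0.48,"offset":[-90,2,0],"rotation":[0,0,-0.02]},{"gripper":0.48,"offset":[-139,3,0],"rotation":[0,0,-0.02]},{"gripper":0.48,"offset":[-139,3,50],"rotation":[0,0,-0.02]},{"gripper":0.48,"offset":[-139,3,100],"rotation":[0,0,-0.02]},{"gripper":0.48,"offset":[-139,3,150],"rotation":[0,0,-0.02]},{"gripper":0.48,"offset":[-139,3,200],"rotation":[0,0,-0.02]},{"gripper":0.48,"offset":[-139,3,200],"rotation":[0,0,-0.02]}]'; python3 - <<'E'
from h import *
rel([.5287,-.1876,.006],np.radians(81))
E
```

```text
t 3.2 pos [ 0.5559 -0.0511  0.3013] yaw 79.92 F [-0.5  0.5  0.1]
offset [-139.2, -2.8, 1.3] rot [-0.0, 0.0, -0.019]
t: 4.2
tool_pos: [0.5312, -0.1864, 0.0964]
tool_rot: [-2.38, -2.036, 0.006]
contact_force: [0.3, 0.7, 0.7]
opening: 0.0222
grip_force: 0.0
t 4.2 pos [ 0.5312 -0.1864  0.0964] yaw 81.09 F [0.3 0.7 0.7]
offset [-1.9, -1.4, 90.4] rot [-0.01, -0.003, 0.002]
```

```bash
python3 -m handwheel '[{"gripper":0.48,"offset":[-3,-3,20],"rotation":[0,0,0]},{"gripper":0.48,"offset":[-3,-3,40],"rotation":[0,0,0]},{"gripper":0.48,"offset":[-3,-3,60],"rotation":[0,0,0]},{"gripper":0.48,"offset":[-3,-3,75],"rotation":[0,0,0]},{"gripper":0.48,"offset":[-3,-3,85],"rotation":[0,0,0]},{"gripper":0.48,"offset":[-3,-3,90],"rotation":[0,0,0]},{"gripper":0.48,"offset":[-3,-3,90],"rotation":[0,0,0]},{"gripper":0.48,"offset":[-3,-3,90],"rotation":[0,0,0]}]'; python3 - <<'E'
from h import *
import pickle
rel([.5287,-.1876,.006],np.radians(81))
c=ctrl.get_image('wrist');pickle.dump(c,open('w3.pkl','wb'));cv2.imwrite('pics/w3.png',c['image'][...,::-1]);print(c['xyz'])
E
```

```text
t: 5.2
tool_pos: [0.5318, -0.1906, 0.012]
tool_rot: [2.386, 2.042, 0.001]
contact_force: [-0.0, 0.4, -0.0]
opening: 0.022
grip_force: 0.0
t 5.2 pos [ 0.5318 -0.1906  0.012 ] yaw 81.12 F [-0.   0.4 -0. ]
offset [2.5, -3.5, 6.0] rot [0.001, 0.0, 0.002]
[ 0.54461682 -0.10734551  0.15478825]
```

View pics/w3.png

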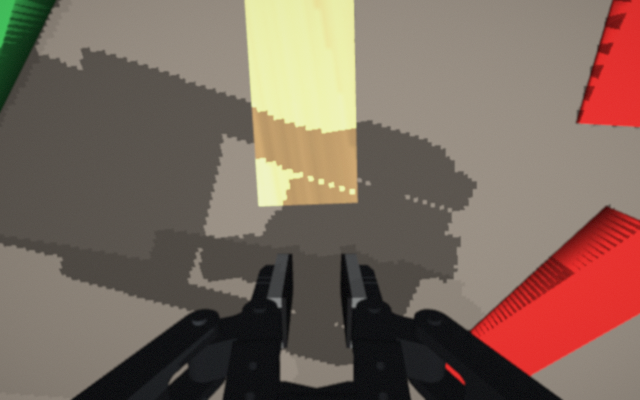

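```bash
python3 -m handwheel '[{"gripper":0.48,"offset":[0,-3.5,5],"rotation":[0,0,0]},{"gripper":0.48,"offset":[8,-3.5,5],"rotation":[0,0,0]},{"gripper":0.48,"offset":[16,-3.5,5],"rotation":[0,0,0]},{"gripper":0.48,"offset":[23,-3.5,5],"rotation":[0,0,0]},{"gripper":0.48,"offset":[29,-3.5,5],"rotation":[0,0,0]},{"gripper":0.48,"offset":[36,-3.5,5],"rotation":[0,0,0]},{"gripper":0.48,"offset":[46,-3.5,5],"rotation":[0,0,0]},{"gripper":0.48,"offset":[56,-3.5,5],"rotation":[0,0,0]}]'; python3 - <<'E'
from h import *
rel([.5675,.058,.006],np.radians(81))
E
```

```text
t: 6.25
tool_pos: [0.5366, -0.1339, 0.0064]
tool_rot: [2.387, 2.043, 0.0]
contact_force: [-0.6, -0.9, 1.0]
opening: 0.0223
grip_force: 0.3
t 6.25 pos [ 0.5366 -0.1339  0.0064] yaw 81.12 F [-0.6 -0.9  1. ]
offset [194.4, 0.9, 0.4] rot [0.0, 0.0, 0.002]
```

```bash
python3 -m handwheel '[{"gripper":0.48,"offset":[11,0,0],"rotation":[0,0,0]},{"gripper":0.48,"offset":[22,0,0],"rotation":[0,0,0]},{"gripper":0.48,"offset":[33,0,0],"rotation":[0,0,0]},{"gripper":0.48,"offset":[44,0,0],"rotation":[0,0,0]},{"gripper":0.48,"offset":[55,0,0],"rotation":[0,0,0]},{"gripper":0.48,"offset":[65,0,0],"rotation":[0,0,0]},{"gripper":0.48,"offset":[74,0,0],"rotation":[0,0,0]},{"gripper":0.48,"offset":[80,0,0],"rotation":[0,0,0]}]'; python3 - <<'E'
from h import *
import pickle
rel([.5675,.058,.006],np.radians(81))
c=ctrl.get_image('wrist');pickle.dump(c,open('w4.pkl','wb'));cv2.imwrite('pics/w4.png',c['image'][...,::-1]);print(c['xyz'])
E
```

```text
t: 7.25
tool_pos: [0.5488, -0.0549, 0.0063]
tool_rot: [-2.386, -2.043, 0.0]
contact_force: [-0.1, -0.1, 0.9]
opening: 0.0224
grip_force: 0.3
t 7.25 pos [ 0.5488 -0.0549  0.0063] yaw 81.14 F [-0.1 -0.1  0.9]
offset [114.4, 1.0, 0.3] rot [-0.0, 0.0, 0.002]
[0.5618137  0.02832189 0.1491054 ]
```

View pics/w4.png

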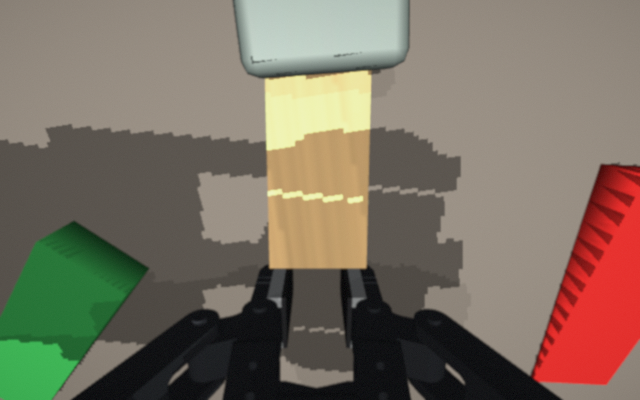

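The wedge is flush on both fingers (back edge at row 268) and centred on the ear (wedge mid column 319, ear mid column 322). The thin end is already beneath it, so I'll go slowly now, watching force.

```bash
python3 -m handwheel '[{"gripper":0.48,"offset":[3,0,0],"rotation":[0,0,0]},{"gripper":0.48,"offset":[6,0,0],"rotation":[0,0,0]},{"gripper":0.48,"offset":[8,0,0],"rotation":[0,0,0]},{"gripper":0.48,"offset":[10,0,0],"rotation":[0,0,0]},{"gripper":0.48,"offset":[11,0,0],"rotation":[0,0,0]},{"gripper":0.48,"offset":[12,0,0],"rotation":[0,0,0]},{"gripper":0.48,"offset":[13,0,0],"rotation":[0,0,0]},{"gripper":0.48,"offset":[14,0,0],"rotation":[0,0,0]}]'
```

```text
t: 8.3
tool_pos: [0.551, -0.0416, 0.0063]
tool_rot: [-2.387, -2.043, 0.0]
contact_force: [-0.1, 0.1, 0.2]
opening: 0.0222
grip_force: 0.1
```

```bash
python3 -m handwheel '[{"gripper":0.48,"offset":[0.5,0,0],"rotation":[0,0,0]},{"gripper":0.48,"offset":[1,0,0],"rotation":[0,0,0]},{"gripper":0.48,"offset":[1.5,0,0],"rotation":[0,0,0]},{"gripper":0.48,"offset":[2,0,0],"rotation":[0,0,0]},{"gripper":0.48,"offset":[2.5,0,0],"rotation":[0,0,0]},{"gripper":0.48,"offset":[3,0,0],"rotation":[0,0,0]},{"gripper":0.48,"offset":[3,0,0],"rotation":[0,0,0]},{"gripper":0.48,"offset":[3,0,0],"rotation":[0,0,0]}]'
```

```text
t: 9.3
tool_pos: [0.5514, -0.0386, 0.0063]
tool_rot: [-2.387, -2.043, -0.0]
contact_force: [-0.6, -0.5, -1.0]
opening: 0.0225
grip_force: 0.0
```

```bash
python3 -m handwheel '[{"gripper":0.48,"offset":[0.5,0,0],"rotation":[0,0,0]},{"gripper":0.48,"offset":[1,0,0],"rotation":[0,0,0]},{"gripper":0.48,"offset":[1.5,0,0],"rotation":[0,0,0]},{"gripper":0.48,"offset":[2,0,0],"rotation":[0,0,0]},{"gripper":0.48,"offset":[2.5,0,0],"rotation":[0,0,0]},{"gripper":0.48,"offset":[2.5,0,0],"rotation":[0,0,0]},{"gripper":0.48,"offset":[2.5,0,0],"rotation":[0,0,0]},{"gripper":0.48,"offset":[2.5,0,0],"rotation":[0,0,0]}]'
```

```text
t: 10.3
tool_pos: [0.5518, -0.0364, 0.0064]
tool_rot: [2.387, 2.043, -0.0]
contact_force: [-0.2, -2.8, -0.3]
opening: 0.0224
grip_force: 1.8
```

```bash
python3 -m handwheel '[{"gripper":0.48,"offset":[0.5,0,0],"rotation":[0,0,0]},{"gripper":0.48,"offset":[1,0,0],"rotation":[0,0,0]},{"gripper":0.48,"offset":[1.5,0,0],"rotation":[0,0,0]},{"gripper":0.48,"offset":[2,0,0],"rotation":[0,0,0]},{"gripper":0.48,"offset":[2,0,0],"rotation":[0,0,0]},{"gripper":0.48,"offset":[2,0,0],"rotation":[0,0,0]},{"gripper":0.48,"offset":[2,0,0],"rotation":[0,0,0]},{"gripper":0.48,"offset":[2,0,0],"rotation":[0,0,0]}]'
```

```text
t: 11.3
tool_pos: [0.5521, -0.035, 0.0063]
tool_rot: [2.386, 2.042, -0.002]
contact_force: [-0.7, -6.5, 0.3]
opening: 0.022
grip_force: 3.3
```

Contact was made, with 6.5 N at the wedge. I'll push slightly further, staying under 15 N.

```bash
python3 -m handwheel '[{"gripper":0.48,"offset":[0.5,0,0],"rotation":[0,0,0]},{"gripper":0.48,"offset":[1,0,0],"rotation":[0,0,0]},{"gripper":0.48,"offset":[1,0,0],"rotation":[0,0,0]},{"gripper":0.48,"offset":[1,0,0],"rotation":[0,0,0]},{"gripper":0.48,"offset":[1,0,0],"rotation":[0,0,0]},{"gripper":0.48,"offset":[1,0,0],"rotation":[0,0,0]},{"gripper":0.48,"offset":[1,0,0],"rotation":[0,0,0]},{"gripper":0.48,"offset":[1,0,0],"rotation":[0,0,0]}]'
```

```text
t: 12.3
tool_pos: [0.5522, -0.0344, 0.0064]
tool_rot: [2.385, 2.042, -0.003]
contact_force: [0.1, -8.6, 0.3]
opening: 0.0221
grip_force: 4.0
```

```bash
python3 -m handwheel '[{"gripper":0.48,"offset":[-2,0,0],"rotation":[0,0,0]},{"gripper":0.48,"offset":[-8,0,0],"rotation":[0,0,0]},{"gripper":0.48,"offset":[-20,0,0],"rotation":[0,0,0]},{"gripper":0.48,"offset":[-35,0,0],"rotation":[0,0,0]},{"gripper":1,"offset":[-35,0,-40],"rotation":[0,0,0]},{"gripper":1,"offset":[-35,0,-80],"rotation":[0,0,0]},{"gripper":1,"offset":[-35,0,-110],"rotation":[0,0,0]},{"gripper":1,"offset":[-35,0,-110],"rotation":[0,0,0]}]'; python3 - <<'E'
from h import *
import pickle
rel([.5665,.05,.075],np.radians(81.1))
c=ctrl.get_image('wrist');pickle.dump(c,open('w5.pkl','wb'));cv2.imwrite('pics/w5.png',c['image'][...,::-1]);print(c['xyz'])
E
```

```text
t: 13.3
tool_pos: [0.5489, -0.0691, 0.1196]
tool_rot: [2.383, 2.039, 0.006]
contact_force: [-0.4, -0.1, -0.5]
opening: 0.0002
grip_force: 0.0
t 13.3 pos [ 0.5489 -0.0691  0.1196] yaw 81.08 F [-0.4 -0.1 -0.5]
offset [120.4, -1.4, 44.5] rot [0.006, 0.001, -0.0]
[0.5610661  0.01429822 0.26240778]
```

View pics/w5.png

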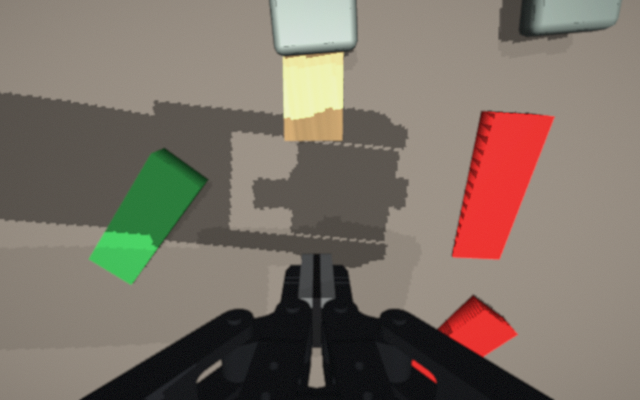

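The wedge stayed put when released, its back edge at about (285–343,140), under the ear whose outer edge is at row 50.

```bash
python3 - <<'E'
from h import *
import pickle
c=pickle.load(open('w5.pkl','rb'))
for p,z in [((285,141),.023),((342.5,140),.023),((275,51),.042),((356,47.5),.042)]: print(onz(c,*p,z)[:2].round(4))
E
python3 -m handwheel '[{"gripper":1,"offset":[20,-1,0],"rotation":[0,0,0]},{"gripper":1,"offset":[50,-1,0],"rotation":[0,0,0]},{"gripper":1,"offset":[80,-1,0],"rotation":[0,0,0]},{"gripper":1,"offset":[105,-1,0],"rotation":[0,0,0]},{"gripper":1,"offset":[120,-1,10],"rotation":[0,0,0]},{"gripper":1,"offset":[120,-1,30],"rotation":[0,0,0]},{"gripper":1,"offset":[120,-1,42],"rotation":[0,0,0]},{"gripper":1,"offset":[120,-1,42],"rotation":[0,0,0]}]'
```

```text
[ 0.5352 -0.0206]
[ 0.5746 -0.0261]
[0.5411 0.0349]
[0.5884 0.0295]
t: 14.35
tool_pos: [0.5627, 0.0503, 0.0718]
tool_rot: [-2.386, -2.04, 0.005]
contact_force: [-0.1, -0.1, -0.3]
opening: 0.0001
grip_force: 0.0
```

```bash
python3 -m handwheel '[{"gripper":1,"offset":[0,3,10],"rotation":[0,0,0]},{"gripper":1,"offset":[0,3,17],"rotation":[0,0,0]},{"gripper":1,"offset":[0,3,21],"rotation":[0,0,0]},{"gripper":1,"offset":[0,3,23],"rotation":[0,0,0]},{"gripper":1,"offset":[0,3,25],"rotation":[0,0,0]},{"gripper":1,"offset":[0,3,25],"rotation":[0,0,0]},{"gripper":1,"offset":[0,3,25],"rotation":[0,0,0]},{"gripper":1,"offset":[0,3,25],"rotation":[0,0,0]}]'
```

```text
t: 15.35
tool_pos: [0.5675, 0.0504, 0.0495]
tool_rot: [2.387, 2.043, 0.0]
contact_force: [0.5, 0.1, 1.1]
opening: -0.0
grip_force: 0.0
```

```bash
python3 -m handwheel '[{"gripper":1,"offset":[0,0,0.5],"rotation":[0,0,0]},{"gripper":1,"offset":[0,0,1],"rotation":[0,0,0]},{"gripper":1,"offset":[0,0,1.5],"rotation":[0,0,0]},{"gripper":1,"offset":[0,0,2],"rotation":[0,0,0]},{"gripper":1,"offset":[0,0,2],"rotation":[0,0,0]},{"gripper":1,"offset":[0,0,2],"rotation":[0,0,0]},{"gripper":1,"offset":[0,0,2],"rotation":[0,0,0]},{"gripper":1,"offset":[0,0,2],"rotation":[0,0,0]}]'
```

```text
t: 16.35
tool_pos: [0.5674, 0.0504, 0.0473]
tool_rot: [2.387, 2.043, 0.0]
contact_force: [-0.2, -0.5, -0.1]
opening: -0.0002
grip_force: 0.0
```

```bash
python3 -m handwheel '[{"gripper":1,"offset":[0,0,1],"rotation":[0,0,0]},{"gripper":1,"offset":[0,0,2],"rotation":[0,0,0]},{"gripper":1,"offset":[0,0,3],"rotation":[0,0,0]},{"gripper":1,"offset":[0,0,3.5],"rotation":[0,0,0]},{"gripper":1,"offset":[0,0,4],"rotation":[0,0,0]},{"gripper":1,"offset":[0,0,4],"rotation":[0,0,0]},{"gripper":1,"offset":[0,0,4],"rotation":[0,0,0]},{"gripper":1,"offset":[0,0,4],"rotation":[0,0,0]}]'
```

```text
t: 17.35
tool_pos: [0.5673, 0.0504, 0.0435]
tool_rot: [-2.387, -2.043, 0.0]
contact_force: [-2.2, 0.3, 3.3]
opening: -0.0003
grip_force: 1.9
```

```bash
python3 -m handwheel '[{"gripper":1,"offset":[0,0,0.5],"rotation":[0,0,0]},{"gripper":1,"offset":[0,0,1],"rotation":[0,0,0]},{"gripper":1,"offset":[0,0,1.5],"rotation":[0,0,0]},{"gripper":1,"offset":[0,0,1.5],"rotation":[0,0,0]},{"gripper":1,"offset":[0,0,1.5],"rotation":[0,0,0]},{"gripper":1,"offset":[0,0,1.5],"rotation":[0,0,0]},{"gripper":1,"offset":[0,0,1.5],"rotation":[0,0,0]},{"gripper":1,"offset":[0,0,1.5],"rotation":[0,0,0]}]'
```

```text
t: 18.35
tool_pos: [0.5674, 0.0504, 0.0434]
tool_rot: [-2.386, -2.043, 0.001]
contact_force: [-6.5, -0.1, 11.4]
opening: 0.0
grip_force: 5.9
```

A press of 11.4 N didn't move the ear, so the rocking has stopped. I'll hold one moment more, then come away.

```bash
python3 -m handwheel '[{"gripper":1,"offset":[0,0,0],"rotation":[0,0,0]},{"gripper":1,"offset":[0,0,0],"rotation":[0,0,0]},{"gripper":1,"offset":[0,0,-2],"rotation":[0,0,0]},{"gripper":1,"offset":[0,0,-6],"rotation":[0,0,0]},{"gripper":1,"offset":[0,0,-25],"rotation":[0,0,0]},{"gripper":1,"offset":[-20,0,-60],"rotation":[0,0,0]},{"gripper":1,"offset":[-60,0,-80],"rotation":[0,0,0]},{"gripper":1,"offset":[-110,0,-80],"rotation":[0,0,0]}]'; python3 - <<'E'
from h import *
c=ctrl.get_image('wrist');s=ctrl.get_image('scene');i=c['image']
a=cv2.resize(s['image'][120:280,270:480],None,fx=2,fy=2,interpolation=cv2.INTER_CUBIC)
cv2.imwrite('pics/w6.png',np.hstack([cv2.resize(i,(368,230)),a[:230*1,:420]])[...,::-1] if 0 else np.hstack([cv2.resize(i,(372,320)),a])[...,::-1])
o=ctrl.get_obs();print(o['tool_pos'],o['contact_force'].round(1))
E
```

```text
t: 19.35
tool_pos: [0.5525, -0.0593, 0.1261]
tool_rot: [2.38, 2.041, 0.007]
contact_force: [1.1, -0.3, 0.1]
opening: -0.0
grip_force: 0.0
[ 0.55082695 -0.0619027   0.1240007 ] [ 0.7  0.6 -0.1]
```

View pics/w6.png

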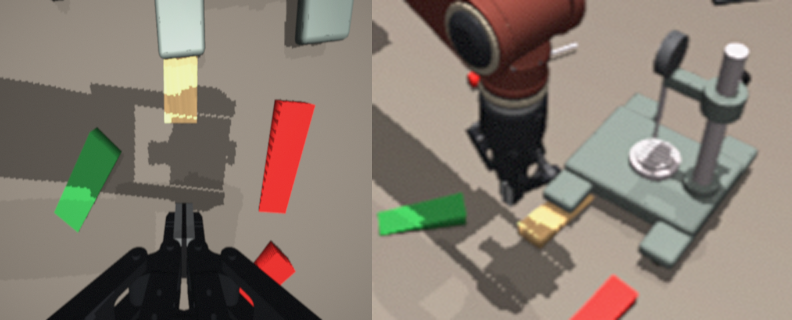

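The wedge sits under the ear (back edge at (180,122) in the left half of the picture), the comparator stands level and the arm is clear. I'm handing the job in.

```bash
python3 -c "
from station import ctrl
print(ctrl.finish_job())"
```

```text
the job is handed in; nothing more can be done
None
```

I pushed the wedge under the bare foot with 8.6 N, pressed the ear with about 11 N and saw no rocking, then withdrew the arm and handed the job in; the wedge looked unmoved in the last picture, but I did not measure its load after the press and no verdict came back.

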